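# Stand the slumped tablet back in its recipe stand and secure it

### The job

The tablet has slumped forward out of the recipe stand and is leaning on the honey jar. Push it back up with the fingertips, its lower edge staying in the stand's ledge, until it rests flat against the backrest; then push the stand's two wire retaining arms inward, each as far as it will go, so that their knobs lie over the tablet's front and it cannot slump again. Only push: do not grip or lift anything, press no harder on the tablet than it needs, and leave the honey jar and everything else standing where it is.

Things in the scene. Friction and masses are not known exactly. Their poses are not given: they have to be found in the camera images.
- stand: Bamboo recipe stand, fixed to the worktop, 252 mm wide, 155 mm front to back, 215 mm high. Origin on the worktop (z = 0) below the middle of the foot of the backrest's front face; x points level from the front of the stand to its back, y along the ledge to the left (seen from the front), z up.
- ledge (a point): Middle of the floor of the ledge's channel, 12 mm above the worktop. The channel for the tablet's lower edge is 20 mm wide front to back (stand x = -20 to 0 mm), closed in front by a lip 8 mm thick with its top 22 mm above the worktop, and at the ends by wooden cheeks 34 mm high at stand y = +-109 to +-125 mm.
- backrest_top (a point): Middle of the backrest's top, on its front face. The slatted backrest is 192 mm wide; its front face rises from the stand's x = 0, z = 12 mm and slopes back 0.30 rad (17 degrees) from upright, 206 mm long up the slope.
- tablet: Dark 8-inch tablet with a light screen page, rigid, 9 mm thick (x), 205 mm wide (y), 125 mm high (z), about 0.3 kg, loose. Origin mid lower edge; screen faces -x. Starts screen down, 0.7 rad forward of upright, lower edge in the channel, which keeps it from sliding as the top is pushed back; top about 105 mm above the worktop, on the honey jar's lid. Past upright it falls back on the backrest.
- tablet_foot (a point): Middle of the tablet's lower edge (the tablet's origin).
- tablet_top (a point): Middle of the tablet's upper edge, 125 mm up the tablet from its origin. As the tablet is pushed up, this edge moves back and rises by about 30 mm (to about 137 mm above the worktop when upright), so it climbs along a finger that is not raised with it.
- clip_left (a joint): Left wire arm, on the cheek at the stand's +y end: turns about an axis square to the backrest. 0 = swung outward, 22 degrees above level; grows as it swings up and inward; 1.9 = its stop, leaning inward 41 degrees past upright. It reaches 70 mm from its axis. Light friction (0.025 N m) keeps it where it is left; it starts at 0.1 to 0.6.
- clip_right (a joint): Right wire arm, on the cheek at the stand's -y end: mirror image of the left, same joint values.
- pivot_left (a point): Axis of the left arm, at stand x = -11, y = +117, z = 32 mm.
- pivot_right (a point): Axis of the right arm, at stand x = -11, y = -117, z = 32 mm.
- knob_left (a point): On the axis of the black rubber knob at the end of the left arm: a cylinder 14 mm across and 32 mm long, square to the backrest; 12 mm of it lie in front of this point, 20 mm behind. With the tablet in place this point passes 23 mm in front of the screen, the knob's rear end 3 mm; a finger pushing here stays clear of it. The knob rises until the arm is upright, then sinks.
- knob_right (a point): The same point of the right arm's knob.
- honey_jar: Honey jar with a green lid, 64 mm across, 84 mm high, loose, upright, in front of the stand under the slumped tablet. Origin at the centre of its underside.
- mug_yellow: Yellow mug, 78x113x102 mm, loose, to the right. Origin at its underside.
- oat_jar: Big jar of oats with a green lid, 99 mm across, 147 mm high, loose, to the right. Origin at its underside.
- tea_tin: Yellow tea tin, 56x81x104 mm, loose, to the right at the back. Origin at its underside.
- timer: Red and white wind-up kitchen timer, 61 mm across, 49 mm high, loose, left of and behind the stand. Origin at its underside.
- spice_red: Spice jar with a red cap, 46 mm across, 105 mm high, loose, to the right. Origin at its underside.
- spatula: Slotted spatula with a steel handle and teal blade, 313x68x16 mm, loose, lying flat to the left near the hob. Origin at its underside.
- spoon: Teaspoon, 132x28x11 mm, loose, lying to the right. Origin at its underside.
Not all that is in view belongs to the job. What is shaped like the honey_jar but blue is not meant.

How it is judged:
By the outcome, as a careful person would: the job done as asked, in the order asked, and still so for the second after the job is handed in, with the robot touching nothing.
It also fails if it takes over 67 s, if anything falls off the work surface, if the arm or the gripper's body presses on something with over 40 N, if the wrist force passes 120 N, or if a joint passes its speed limit or range.

### The arm

A 7-joint arm with a two-finger parallel gripper is mounted at the origin on a cart in front of the work surface, level with it; the furniture and walls round the work are solid. World frame = base frame: x ahead of the robot, y to its left, z up, the work surface at z = 0. Lengths are in m, angles in rad, forces in N, time in s.
With the tool pointing down it reaches from about 0.4 to 0.85 m from the base axis. Payload 10.4 kg.
Tool frame: the origin (TCP) lies at the centre of the arm's flange, where the gripper is bolted on; the fingertips stand 182 mm ahead of it and the grasp point (between the pads) lies 164 mm ahead of it (bot.tcp_to_tips is the distance from the TCP to the fingertips, in m); z points along the fingers, y is the direction in which the jaws open and shut (so a half turn about z gives the same grasp; the last joint's range is limited). The gripper opens to 87 mm and grips with 3 to 60 N. Pads are 19 mm wide; open, the fingers measure 117 mm over their backs; the gripper's body (75 mm by 190 mm) begins 51 mm behind the grasp point.
Start: joints at [-1.281, 0.332, -0.065, 1.46, 0.022, 1.35, -0.088], TCP at [0.192, 0.595, 0.405] pointing down, gripper open.
Joint ranges: [-2.6, 2.6], [-0.5, 2.12], [-1.47, 1.34], [0.16, 2.42], [-1.27, 4.41], [0.06, 2.06], [-2.6, 2.6]. Speed limits (rad/s): [2.22, 2.22, 2.79, 2.79, 3.14, 3.14, 3.14].

### API

Orientations are given as a unit quaternion [w, x, y, z].
In Python, from bench import bot gives the robot as it stands.
- The arm moves only by the tool play_rows, never from a script. Its argument "moves" is a list of rows, each a list of 5 numbers: the shift along the tool's x, y, z in m, then the turn about the tool's z in rad, then the closure, from 0 (fully open) to 1 (shut). A call has 1 to 8 rows; each row shifts and turns the commanded pose from where the row before left it, along the tool's axes as they then stand; what a row does not reach is not made up. A row lasts 1/12 s, in which the tool goes at most 41.7 mm and 7.16 degrees, less where a joint would pass 70% of its speed; a pose out of reach is approached as far as the arm can. A call is refused whole if a number of a shift passes 0.0417 or a number of a turn 0.125, either way. A call with a gripper value outside its range is refused whole. The fingers move at their own pace and stop on an object; "force" is the grip in N (left out, the last holds). Time passes only in rows, so rows that do not move let the fingers close. It gives the time, the measured TCP pose, the force and the opening at its end, in the units of the state.
- bot.observe(): the state, without advancing time (a new reading comes with each control period).
- bot.get_image(name): name is "scene" or "side" or "wrist"; returns the picture (400x640x3 uint8, red, green, blue); there is no depth.
- bot.camera_params(name): a dict with "fx", "fy", "cx", "cy" (pixels), "k1" (the pictures are not rectified: a ray, as slopes to the right and down, at radius r is drawn at 1 + k1 r^2 times it, then the intrinsics apply), "rvec" (rotation vector, rad) and "tvec" (3), from world to camera coordinates, as OpenCV has them. Camera axes: x right, y down, z forward; pixel columns grow to the right and rows downward; lengths in m; the calibration is good to about 2 mm. A picture is of the moment at which its call begins: read the wrist's pose just before it. camera_params takes no time and is no camera call; for the wrist camera it gives the pose at the moment of the call.
- bot.sign_off(): hands the job in, once; it reports no verdict.
The state is a dict: "clock": time; "q": joint angles; "qd": joint speeds; "effort": joint torques, N m; "eef_pos": TCP position; "ee_rot": TCP orientation; "force": force on the tool from outside, world axes, zero at the start; "torque": the same for the moment, N m; "gripper_width": opening from 0.0 (shut) to 1.0 (fully open).
Only numpy, scipy, OpenCV 4.12 (cv2) and the standard library are available. Lean on these libraries where they do the work, as an engineer would, in place of code of your own. Each camera call takes 0.05 s, during which the arm holds its last target. There are 200 camera calls.

## Working session

There is one attempt and no reset: what is moved stays moved. The work goes in short steps, Python scripts to look and compute and a tool call to move; the robot and the scene stay as the last step left them, time stands still between calls to the robot, and variables do not carry over. Pictures are saved under pics/ and viewed, on a budget of 10 in all, crops included, one or two more only if the job needs it, and the job is handed in when it is done.

Besides the shell and the picture viewer there is one more tool, called after ">>>" as name(argument=value, ...), one argument or row to a line, values as JSON. play_rows: Moves the arm, as the interface text tells. Its arguments: {"type":"object","properties":{"moves":{"type":"array"},"force":{"type":"number"}},"required":["moves"]}

```bash
mkdir -p pics
cat > h.py <<'E'
import numpy as np, cv2
from scipy.spatial.transform import Rotation as R
from bench import bot
def cam(n):
    p=bot.camera_params(n); return p
def ray(p,u,v):
    x=(u-p['cx'])/p['fx']; y=(v-p['cy'])/p['fy']
    rd=np.hypot(x,y); r=rd
    for _ in range(30): r=rd/(1+p['k1']*r*r)
    s=r/rd if rd>0 else 1
    Rm=cv2.Rodrigues(np.array(p['rvec'],float))[0]; t=np.array(p['tvec'],float)
    d=Rm.T@np.array([x*s,y*s,1]); return -Rm.T@t, d/np.linalg.norm(d)
def onz(p,u,v,z):
    o,d=ray(p,u,v); return o+d*(z-o[2])/d[2]
def tri(p1,a,p2,b):
    o1,d1=ray(p1,*a); o2,d2=ray(p2,*b)
    s=np.linalg.lstsq(np.stack([d1,-d2],1),o2-o1,rcond=None)[0]
    A=o1+s[0]*d1;B=o2+s[1]*d2
    return (A+B)/2, np.linalg.norm(A-B)
def proj(p,X):
    Rm=cv2.Rodrigues(np.array(p['rvec'],float))[0]; c=Rm@np.array(X)+np.array(p['tvec'])
    x,y=c[:2]/c[2]; k=1+p['k1']*(x*x+y*y); return np.array([p['fx']*x*k+p['cx'],p['fy']*y*k+p['cy']])
def save(n,f):
    im=bot.get_image(n); cv2.imwrite(f,cv2.cvtColor(im,cv2.COLOR_RGB2BGR)); return im
E
python3 - <<'E'
from h import *
s=bot.observe(); print(s)
for n in('scene','side','wrist'): print(n,cam(n))
a=save('scene','pics/s0.png'); b=save('side','pics/d0.png')
E
```

```text
{'clock': 0.0, 'q': array([-1.28059082,  0.33285029, -0.06470738,  1.46094032,  0.02158672,
        1.34991074, -0.08850924]), 'qd': array([-0.00258661, -0.00151865, -0.00062218,  0.00029395,  0.0017108 ,
       -0.00113165,  0.00137115]), 'effort': array([ 9.51352831e-05, -6.23245597e+01,  2.45717238e-02, -3.89898419e+01,
       -6.14079041e-02,  3.97349638e-02,  1.54184836e-04]), 'eef_pos': array([0.19227808, 0.59454731, 0.40396773]), 'ee_rot': array([-8.46634442e-05,  1.55758049e-01,  9.87794984e-01, -7.01785996e-04]), 'force': array([0.23370978, 0.36066754, 1.15258947]), 'torque': array([ 0.037494  , -0.00445036,  0.04181361]), 'gripper_width': 1.0018802578511374}
scene {'fx': 451.32417956778374, 'fy': 451.32417956778374, 'cx': 317.3885376477347, 'cy': 203.6372804777933, 'k1': 0.028370203784637702, 'rvec': array([ 0.66070802, -2.50936219,  1.3093962 ]), 'tvec': array([0.41782075, 0.33207198, 1.35088404])}
side {'fx': 506.50936672501916, 'fy': 506.50936672501916, 'cx': 312.3725644814577, 'cy': 201.96780818954332, 'k1': 0.004282001097852782, 'rvec': array([ 2.28633131, -0.48681591,  0.23525776]), 'tvec': array([-0.55659917,  0.1911068 ,  1.65731376])}
wrist {'fx': 320.19126109300225, 'fy': 320.19126109300225, 'cx': 317.36669617042895, 'cy': 204.3964281990716, 'k1': -0.019737969968161004, 'rvec': array([-2.35464347, -1.71565003, -0.22962168]), 'tvec': array([-0.62431931, -0.03318485,  0.39005129])}
```

View pics/s0.png

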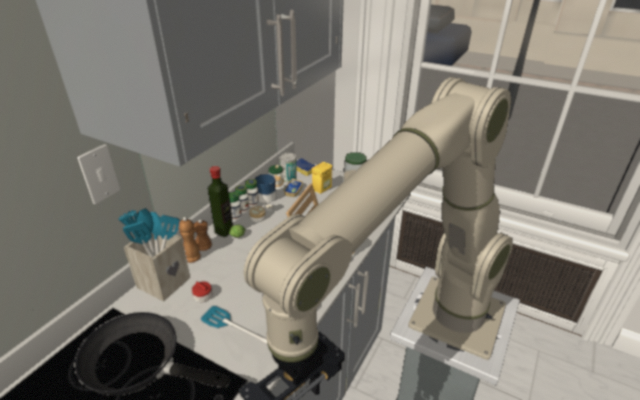

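View pics/d0.png

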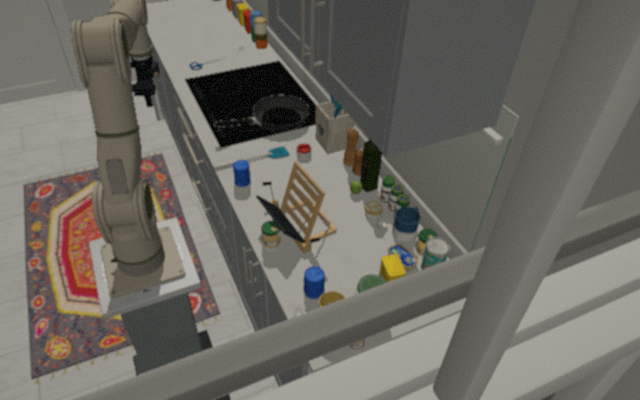

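Scene view: the arm hides the stand. Side view: stand around (303,205), slumped tablet around (285,222), and a green-lidded jar at (270,232). Candidates for the honey jar are the green lid at (270,232), blue look-alikes at (242,173) and (314,283), and the big green lid at (371,290), which is the oats. I choose (270,232) and check it in a crop.

Run:
```python
import cv2
b=cv2.imread('pics/d0.png')
c=cv2.resize(b[150:270,215:365],None,fx=5,fy=5,interpolation=cv2.INTER_CUBIC); cv2.imwrite('pics/d0c.png',c)
from h import *
p=cam('side')
for n,u,v,z in [('jar lid',271,227,.084),('jar base',271,246,0),('knob dark',267,184,.05),('foot right',307,248,0.0),('top',299,168,.2),('top r',323,192,.2)]: print(n,onz(p,u,v,z))
```

```text
jar lid [ 0.41397065 -0.10294003  0.084     ]
jar base [ 0.40811316 -0.10938141  0.        ]
knob dark [0.49026832 0.13927858 0.05      ]
foot right [ 0.51605948 -0.16628259  0.        ]
top [0.56305641 0.01048063 0.2       ]
top r [ 0.58568012 -0.13026338  0.2       ]
```

View pics/d0c.png

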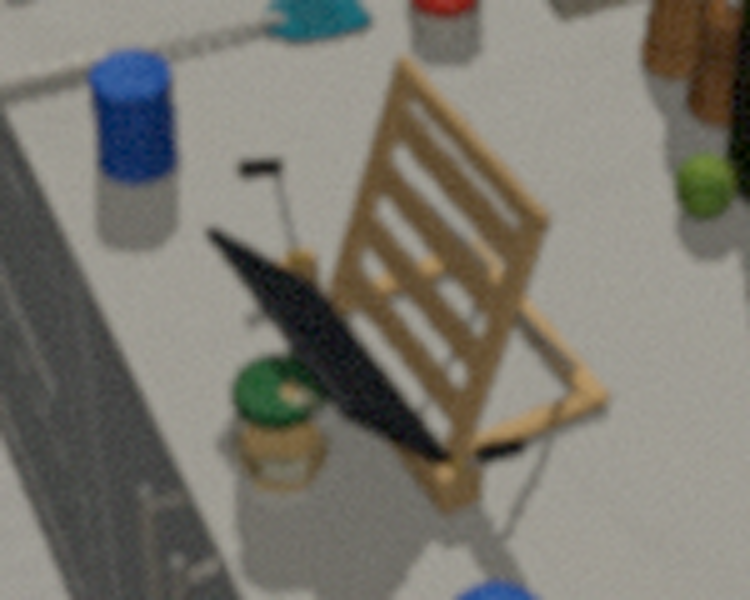

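Crop: honey jar confirmed (green lid with amber body, crop 278,390). Backrest top corners are at crop (403,60) and (545,218), the left knob at (262,167), the right knob at (500,452), and the right cheek at (452,465).

```bash
cat > m1.py <<'E'
from h import *
p=cam('side')
f=lambda x,y,z: onz(p,215+x/5,150+y/5,z)
L=f(403,60,.209);Rr=f(545,218,.209); yv=L-Rr; print(L,Rr,np.linalg.norm(yv))
yaw=np.arctan2(-yv[0],yv[1]); print('yaw',yaw)
ex=np.array([np.cos(yaw),np.sin(yaw),0]);ey=np.array([-ex[1],ex[0],0])
O=(L+Rr)/2-ex*.206*np.sin(.3); O[2]=0; print('O',O)
print('jar',f(278,390,.084))
def w(x,y,z): return O+ex*x+ey*y+np.array([0,0,z])
for n,P in dict(pl=w(-.011,.117,.032),pr=w(-.011,-.117,.032),cheekR=w(-.028,-.125,0.0),Ttop_l=w(-.005-.125*np.sin(.7),.1,.012+.125*np.cos(.7)),Ttop_r=w(-.005-.125*np.sin(.7),-.1,.012+.125*np.cos(.7))).items():
    u=proj(p,P); print(n,P,(u-[215,150])*5)
# clip angle: knob point; arm in plane of backrest slope
n=np.array([np.cos(.3),0,-np.sin(.3)]) # stand: normal into backrest
up=np.array([np.sin(.3),0,np.cos(.3)])
for s,nm in((1,'left'),(-1,'right')):
  for q in(.1,.35,.6,1.9):
    a=q+np.radians(22); d=np.array([0,s,0])*np.cos(a)+up*np.sin(a)
    K=np.array([-.011,s*.117,.032])+.07*d
    for off in (-.012,.02) : print(nm,q,K.round(3),w(*(K+n*off)).round(3),((proj(p,w(*(K+n*off)))-[215,150])*5).round())
E
python3 m1.py
```

```text
[0.56079933 0.03420688 0.209     ] [ 0.58081999 -0.14719577  0.209     ] 0.18250410480865897
yaw 0.10992100885908974
O [ 0.51029991 -0.06317266  0.        ]
jar [ 0.41113694 -0.10665706  0.084     ]
pl [0.48653142 0.05191452 0.032     ] [299.39761612 263.75760637]
pr [ 0.51220117 -0.18067324  0.032     ] [464.07329273 474.54549895]
cheekR [ 0.49618137 -0.19048985  0.        ] [447.56458267 523.99506677]
Ttop_l [0.4143189  0.0268415  0.10760527] [210.65862002 235.23854667]
Ttop_r [ 0.43625885 -0.17195145  0.10760527] [350.69678351 421.03432164]
left 0.1 [-0.001  0.179  0.063] [0.478 0.113 0.067] [256. 179.]
left 0.1 [-0.001  0.179  0.063] [0.508 0.117 0.057] [294. 175.]
left 0.35 [0.003 0.169 0.077] [0.483 0.104 0.08 ] [267. 171.]
left 0.35 [0.003 0.169 0.077] [0.514 0.107 0.071] [305. 167.]
left 0.6 [0.006 0.156 0.088] [0.488 0.091 0.091] [279. 168.]
left 0.6 [0.006 0.156 0.088] [0.518 0.094 0.082] [317. 164.]
left 1.9 [0.005 0.071 0.083] [0.496 0.007 0.086] [333. 244.]
left 1.9 [0.005 0.071 0.083] [0.526 0.01  0.077] [372. 240.]
right 0.1 [-0.001 -0.179  0.063] [ 0.517 -0.242  0.067] [511. 502.]
right 0.1 [-0.001 -0.179  0.063] [ 0.548 -0.239  0.057] [552. 494.]
right 0.35 [ 0.003 -0.169  0.077] [ 0.52  -0.232  0.08 ] [510. 475.]
right 0.35 [ 0.003 -0.169  0.077] [ 0.551 -0.229  0.071] [550. 467.]
right 0.6 [ 0.006 -0.156  0.088] [ 0.522 -0.219  0.091] [504. 448.]
right 0.6 [ 0.006 -0.156  0.088] [ 0.553 -0.215  0.082] [544. 441.]
right 1.9 [ 0.005 -0.071  0.083] [ 0.511 -0.135  0.086] [435. 372.]
right 1.9 [ 0.005 -0.071  0.083] [ 0.542 -0.131  0.077] [475. 366.]
```

```bash
cat >> h.py <<'E'
def toolR():
    q=bot.observe()['ee_rot']; return R.from_quat([q[1],q[2],q[3],q[0]])
def rows(dst,yaw,n=None,cur=None):
    """dst tcp xyz, yaw of tool y from world +y; prints per-row tool deltas"""
    s=bot.observe(); A=toolR().as_matrix(); p=s['eef_pos']
    y0=np.arctan2(-A[0,1],A[1,1]); dy=yaw-y0; d=np.array(dst)-p
    n=n or int(np.ceil(max(np.linalg.norm(d)/.04,abs(dy)/.12)))
    print('n',n,'from',p.round(4),'yaw0',y0.round(3),'perrow turn',round(-dy/n,4))
    for i in range(n):
        a=y0+dy*i/n; X=np.array([-np.cos(a),-np.sin(a),0]);Y=np.array([-np.sin(a),np.cos(a),0])
        e=d/n; print([round(float(v),4) for v in (e@X,e@Y,-e[2],-dy/n)])
E
python3 - <<'E'
from h import *
p=cam('wrist');Rm=cv2.Rodrigues(np.array(p['rvec']))[0];c=-Rm.T@p['tvec'];A=toolR().as_matrix()
print(A.round(3)); print('cam in tool',A.T@(c-bot.observe()['eef_pos']),'axes in tool\n',(A.T@Rm.T).round(3))
rows([.40,.27,.42],-.1)
E
```

```text
[[-0.951  0.308 -0.   ]
 [ 0.308  0.951 -0.001]
 [-0.    -0.001 -1.   ]]
cam in tool [0.07253103 0.00037426 0.02072153] axes in tool
 [[ 0.001 -0.964 -0.266]
 [ 1.     0.001 -0.001]
 [ 0.001 -0.266  0.964]]
n 10 from [0.1923 0.5946 0.404 ] yaw0 -0.313 perrow turn -0.0213
[-0.0298, -0.0245, -0.0016, -0.0213]
[-0.0292, -0.0251, -0.0016, -0.0213]
[-0.0287, -0.0257, -0.0016, -0.0213]
[-0.0281, -0.0263, -0.0016, -0.0213]
[-0.0276, -0.0269, -0.0016, -0.0213]
[-0.027, -0.0275, -0.0016, -0.0213]
[-0.0264, -0.0281, -0.0016, -0.0213]
[-0.0258, -0.0286, -0.0016, -0.0213]
[-0.0252, -0.0292, -0.0016, -0.0213]
[-0.0245, -0.0297, -0.0016, -0.0213]
```

>>> play_rows(
  moves=[
    [-0.03,-0.0245,-0.002,-0.02,0],
    [-0.029,-0.025,-0.002,-0.02,0],
    [-0.029,-0.026,-0.002,-0.02,0],
    [-0.028,-0.026,-0.002,-0.02,0],
    [-0.028,-0.027,-0.002,-0.02,0],
    [-0.027,-0.0275,-0.002,-0.02,0],
    [-0.026,-0.028,-0.002,-0.02,0],
    [-0.026,-0.029,-0.002,-0.02,0],
  ],
)

```text
clock: 0.77
eef_pos: [0.3583, 0.3321, 0.4206]
ee_rot: [-0.0, 0.076, 0.997, 0.0]
force: [0.3, 0.1, -0.4]
gripper_width: 1.001
```

Run:
```python
from h import *
rows([.40,-.06,.46],.11)
```

```text
n 10 from [0.3583 0.3321 0.4206] yaw0 -0.152 perrow turn -0.0262
[-0.01, -0.0381, -0.0039, -0.0262]
[-0.009, -0.0384, -0.0039, -0.0262]
[-0.008, -0.0386, -0.0039, -0.0262]
[-0.007, -0.0388, -0.0039, -0.0262]
[-0.006, -0.039, -0.0039, -0.0262]
[-0.005, -0.0391, -0.0039, -0.0262]
[-0.004, -0.0392, -0.0039, -0.0262]
[-0.0029, -0.0393, -0.0039, -0.0262]
[-0.0019, -0.0394, -0.0039, -0.0262]
[-0.0009, -0.0394, -0.0039, -0.0262]
```

>>> play_rows(
  moves=[
    [-0.01,-0.038,-0.005,-0.033,0],
    [-0.009,-0.038,-0.005,-0.033,0],
    [-0.008,-0.0385,-0.005,-0.033,0],
    [-0.007,-0.039,-0.005,-0.033,0],
    [-0.006,-0.039,-0.005,-0.033,0],
    [-0.005,-0.039,-0.005,-0.033,0],
    [-0.004,-0.039,-0.005,-0.033,0],
    [-0.003,-0.039,-0.005,-0.033,0],
  ],
)

```text
clock: 1.43
eef_pos: [0.3979, 0.0201, 0.4608]
ee_rot: [-0.0, -0.056, 0.998, 0.0]
force: [0.5, 0.9, 0.5]
gripper_width: 1.001
```

>>> play_rows(
  moves=[
    [0,-0.03,0,0,0],
    [0,-0.03,0,0,0],
    [0,0,0,0,0],
    [0,0,0,0,0],
  ],
)

```text
clock: 1.77
eef_pos: [0.4048, -0.0387, 0.4606]
ee_rot: [-0.0, -0.054, 0.999, 0.0]
force: [-0.3, 0.5, 0.3]
gripper_width: 0.999
```

Run:
```python
from h import *
import pickle
s=bot.observe(); print(s['clock'],s['eef_pos'],s['ee_rot'])
p=cam('wrist'); pickle.dump(p,open('w1.pkl','wb')); save('wrist','pics/w1.png')
```

```text
1.7667 [ 0.40476317 -0.03865527  0.4606483 ] [-3.90267387e-05 -5.39900145e-02  9.98541396e-01  3.97618514e-04]
```

View pics/w1.png

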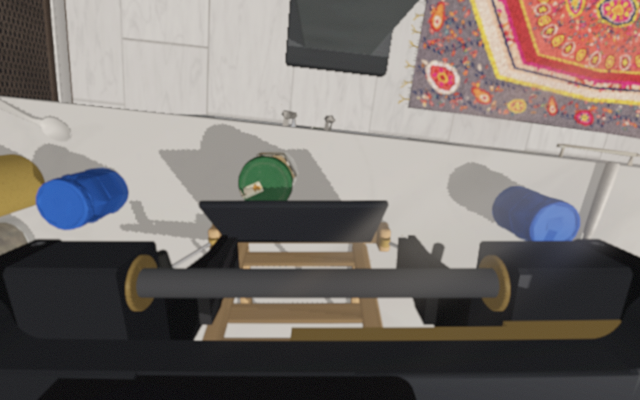

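Wrist view: tablet top edge runs (201,204)–(387,202), the lid is centred near (266,181), and the cheek tops are near (214,236) and (384,236).

Run:
```python
from h import *
import pickle
p=pickle.load(open('w1.pkl','rb'))
im=cv2.imread('pics/w1.png');hsv=cv2.cvtColor(im,cv2.COLOR_BGR2HSV)
m=cv2.inRange(hsv,(50,90,30),(85,255,255))[140:202,220:310]
c=max(cv2.findContours(m,0,2)[0],key=cv2.contourArea);(x,y),r=cv2.minEnclosingCircle(c);x+=220;y+=140
J=onz(p,x,y,.084);print('lid',x,y,r,J, 'diam',2*np.linalg.norm(onz(p,x+r,y,.084)-J))
a=onz(p,201,204,.103);b=onz(p,387,202,.103);print('tab',a,b,np.linalg.norm(a-b))
yv=b-a;yaw=np.arctan2(-yv[0],yv[1]);print('yaw',yaw)
cr=onz(p,214,234,.034);cl=onz(p,384,234,.034);print('cheeks',cr,cl,np.linalg.norm(cr-cl),np.arctan2(-(cl-cr)[0],(cl-cr)[1]))
```

```text
lid 265.0517234802246 182.0057487487793 26.356246948242188 [ 0.41064923 -0.09732217  0.084     ] diam 0.05969087190974868
tab [ 0.43853738 -0.16276508  0.103     ] [0.41417663 0.03900837 0.103     ] 0.2032387038721435
yaw 0.12015161217390208
cheeks [ 0.50055083 -0.16855953  0.034     ] [0.47549052 0.05989419 0.034     ] 0.22982411477416545 0.10925852843570164
```

Run:
```python
from h import *
rows([.378,-.086,.274],.113,6)
```

```text
n 6 from [ 0.4048 -0.0373  0.4606] yaw0 0.11 perrow turn -0.0004
[0.0053, -0.0076, 0.0311, -0.0004]
[0.0053, -0.0076, 0.0311, -0.0004]
[0.0053, -0.0076, 0.0311, -0.0004]
[0.0053, -0.0076, 0.0311, -0.0004]
[0.0053, -0.0076, 0.0311, -0.0004]
[0.0053, -0.0076, 0.0311, -0.0004]
```

>>> play_rows(
  moves=[
    [0.016,-0.023,0.02,0,0],
    [0.016,-0.023,0.03,0,0],
    [0,0,0.035,0,0],
    [0,0,0.035,0,0],
    [0,0,0.035,0,0],
    [0,0,0.025,0,0],
    [0,0,0,0,0],
    [0,0,0,0,0],
  ],
)

```text
clock: 2.48
eef_pos: [0.3781, -0.0858, 0.2805]
ee_rot: [-0.001, -0.056, 0.998, -0.0]
force: [0.5, 0.3, -0.1]
gripper_width: 0.998
```

Run:
```python
from h import *
s=bot.observe();print(s['eef_pos'],s['q'].round(2))
rows([.378,-.086,.274],.113,1)
b=save('side','pics/d1.png');cv2.imwrite('pics/d1c.png',cv2.resize(cv2.imread('pics/d1.png')[130:270,195:375],None,fx=4,fy=4,interpolation=cv2.INTER_CUBIC))
```

```text
[ 0.37805562 -0.08575079  0.28053279] [-0.65 -0.15  0.72  2.22  0.12  1.04  1.69]
n 1 from [ 0.3781 -0.0858  0.2805] yaw0 0.113 perrow turn -0.0004
[0.0001, -0.0002, 0.0065, -0.0004]
```

View pics/d1c.png

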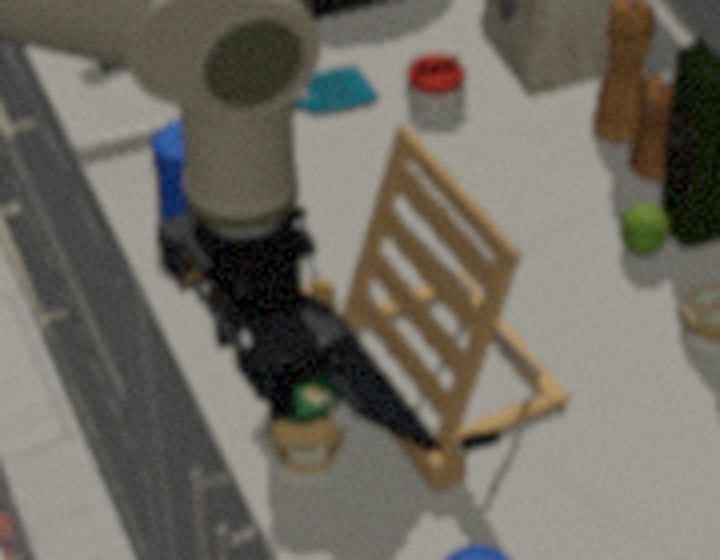

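The fingers are in front of the tablet edge, above the lid. Next: lower 6 mm and push back gently.

>>> play_rows(
  moves=[
    [0,0,0.006,0,0],
    [-0.01,0,0,0,0],
    [-0.006,0,0,0,0],
    [-0.005,0,0,0,0],
    [-0.005,0,0,0,0],
    [-0.005,0,0,0,0],
    [-0.005,0,0,0,0],
    [-0.005,0,0,0,0],
  ],
)

```text
clock: 3.2
eef_pos: [0.4192, -0.0821, 0.2747]
ee_rot: [-0.0, -0.056, 0.998, 0.0]
force: [-8.1, -1.0, 7.2]
gripper_width: 1.001
```

>>> play_rows(
  moves=[
    [-0.006,0,-0.001,0,0],
    [-0.006,0,-0.001,0,0],
    [-0.006,0,-0.001,0,0],
    [-0.006,0,-0.001,0,0],
    [-0.006,0,-0.001,0,0],
    [0,0,0,0,0],
  ],
)

```text
clock: 3.7
eef_pos: [0.45, -0.0784, 0.28]
ee_rot: [0.0, -0.056, 0.998, -0.0]
force: [-0.3, 0.5, -0.5]
gripper_width: 0.998
```

Run:
```python
from h import *
import pickle
p=cam('wrist');pickle.dump(p,open('w2.pkl','wb'))
a=save('wrist','pics/w2.png');b=save('side','pics/d2.png')
A=cv2.resize(cv2.imread('pics/w2.png'),(480,300));B=cv2.resize(cv2.imread('pics/d2.png')[130:270,215:365],None,fx=3.2,fy=2.142*1.5,interpolation=cv2.INTER_CUBIC)
B=cv2.resize(B,(320,300));cv2.imwrite('pics/m2.png',np.hstack([A,B]))
```

```text
(no output)
```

View pics/m2.png

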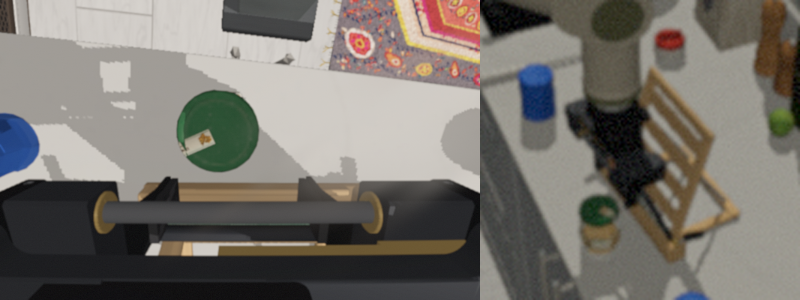

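The jar has not moved. I need an enlarged view of the tablet.

Run:
```python
import cv2,numpy as np
A=cv2.resize(cv2.imread('pics/w2.png')[220:350,180:460],(400,186),interpolation=cv2.INTER_CUBIC)
B=cv2.resize(cv2.imread('pics/d2.png')[150:260,270:350],(400,550),interpolation=cv2.INTER_CUBIC)
A=np.vstack([A,np.zeros((550-186,400,3),np.uint8)]);cv2.imwrite('pics/m2b.png',np.hstack([A,B]))
```

```text
(no output)
```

View pics/m2b.png

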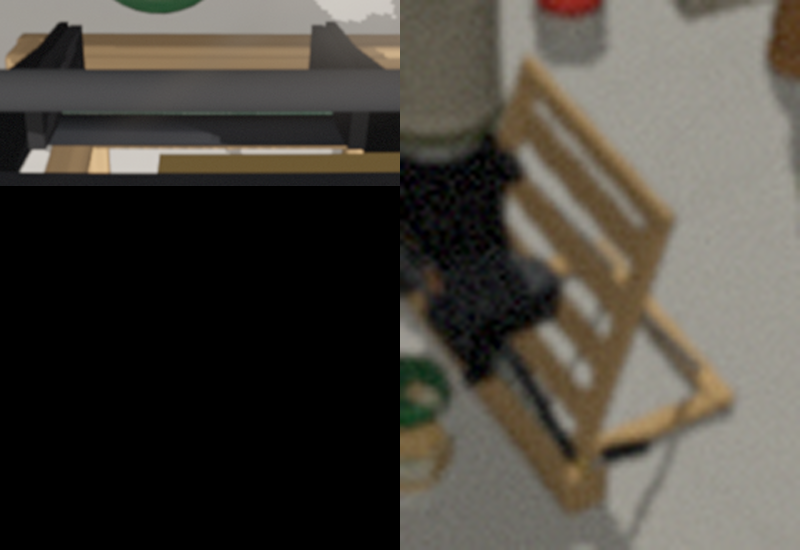

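Run:
```python
from h import *
import pickle
p=cam('side');w=pickle.load(open('w2.pkl','rb'))
O=np.array([.508,-.053,0]);yaw=.113;ex=np.array([np.cos(yaw),np.sin(yaw),0]);ey=np.array([-ex[1],ex[0],0])
for th in(.7,.5,.37,.2,0,-.3):
  for y in(-.1025,.1025):
    f=O+ex*(-.008 if th>-.1 else -.005)+ey*y+np.array([0,0,.012]);t=f+.125*(-np.sin(th)*ex+np.cos(th)*np.array([0,0,1]))
    S=lambda q:((proj(p,q)-[270,150])*5).round()
    print(th,y,'side foot',S(f),'top',S(t),'wrist top',((proj(w,t)-[180,220])/.7).round(),'foot',((proj(w,f)-[180,220])/.7).round())
```

```text
0.7 -0.1025 side foot [173. 469.] top [ 65. 416.] wrist top [-45. -16.] foot [56. 69.]
0.7 0.1025 side foot [ 30. 287.] top [-78. 227.] wrist top [543. -16.] foot [400.  69.]
0.5 -0.1025 side foot [173. 469.] top [ 93. 389.] wrist top [-58.  56.] foot [56. 69.]
0.5 0.1025 side foot [ 30. 287.] top [-53. 201.] wrist top [561.  56.] foot [400.  69.]
0.37 -0.1025 side foot [173. 469.] top [113. 373.] wrist top [-62. 107.] foot [56. 69.]
0.37 0.1025 side foot [ 30. 287.] top [-34. 187.] wrist top [568. 106.] foot [400.  69.]
0.2 -0.1025 side foot [173. 469.] top [141. 355.] wrist top [-62. 172.] foot [56. 69.]
0.2 0.1025 side foot [ 30. 287.] top [ -8. 171.] wrist top [568. 171.] foot [400.  69.]
0 -0.1025 side foot [173. 469.] top [174. 338.] wrist top [-54. 240.] foot [56. 69.]
0 0.1025 side foot [ 30. 287.] top [ 24. 156.] wrist top [556. 239.] foot [400.  69.]
-0.3 -0.1025 side foot [177. 468.] top [227. 323.] wrist top [-29. 313.] foot [56. 74.]
-0.3 0.1025 side foot [ 33. 285.] top [ 75. 143.] wrist top [521. 312.] foot [399.  74.]
```

The tablet's right edge in the side view runs from foot to top and matches a lean of about 0.37 rad, so it is on track. Continuing.

>>> play_rows(
  moves=[
    [-0.006,0,-0.001,0,0],
    [-0.006,0,-0.001,0,0],
    [-0.006,0,-0.001,0,0],
    [-0.005,0,-0.001,0,0],
    [-0.005,0,-0.001,0,0],
    [-0.005,0,0,0,0],
    [-0.005,0,0,0,0],
    [0,0,0,0,0],
  ],
)

```text
clock: 4.47
eef_pos: [0.4874, -0.0743, 0.2847]
ee_rot: [0.0, -0.056, 0.998, -0.0]
force: [-0.9, -0.7, 0.5]
gripper_width: 1.003
```

>>> play_rows(
  moves=[
    [-0.004,0,0,0,0],
    [-0.004,0,0,0,0],
    [-0.004,0,0,0,0],
    [-0.004,0,0,0,0],
    [0,0,0,0,0],
  ],
)

```text
clock: 4.88
eef_pos: [0.5031, -0.0725, 0.2848]
ee_rot: [0.0, -0.056, 0.998, -0.0]
force: [1.1, 0.3, -0.4]
gripper_width: 0.996
```

>>> play_rows(
  moves=[
    [-0.004,0,0,0,0],
    [-0.003,0,0,0,0],
    [-0.003,0,0,0,0],
    [0,0,0,0,0],
  ],
)

```text
clock: 5.22
eef_pos: [0.5129, -0.0715, 0.2848]
ee_rot: [0.0, -0.056, 0.998, -0.0]
force: [-0.5, 0.3, -0.4]
gripper_width: 1.0
```

>>> play_rows(
  moves=[
    [-0.002,0,0,0,0],
    [0,0,0,0,0],
  ],
)

```text
clock: 5.38
eef_pos: [0.5146, -0.0714, 0.2847]
ee_rot: [0.0, -0.056, 0.998, 0.0]
force: [-0.1, -0.0, 0.6]
gripper_width: 0.998
```

Backing off to check how it rests.

>>> play_rows(
  moves=[
    [0.015,0,0,0,0],
    [0.025,0,-0.01,0,0],
    [0.03,0,-0.03,0,0],
    [0.03,0,-0.035,0,0],
    [0.02,0,-0.035,0,0],
    [0,0,-0.03,0,0],
    [0,0,0,0,0],
    [0,0,0,0,0],
  ],
)

```text
clock: 6.05
eef_pos: [0.4027, -0.0839, 0.4183]
ee_rot: [0.002, -0.056, 0.998, 0.001]
force: [-0.6, -0.1, -0.8]
gripper_width: 0.999
```

Run:
```python
from h import *
import pickle
print(bot.observe()['eef_pos'])
p=cam('wrist');pickle.dump(p,open('w3.pkl','wb'))
a=save('wrist','pics/w3.png');b=save('side','pics/d3.png')
A=cv2.imread('pics/w3.png')[140:380,150:470];A=cv2.resize(A,(440,330));B=cv2.resize(cv2.imread('pics/d3.png')[150:260,250:350],(360,396),interpolation=cv2.INTER_CUBIC)
A=np.vstack([A,np.zeros((66,440,3),np.uint8)]);cv2.imwrite('pics/m3.png',np.hstack([A,B]))
```

```text
[ 0.40270995 -0.08393934  0.41831079]
```

View pics/m3.png

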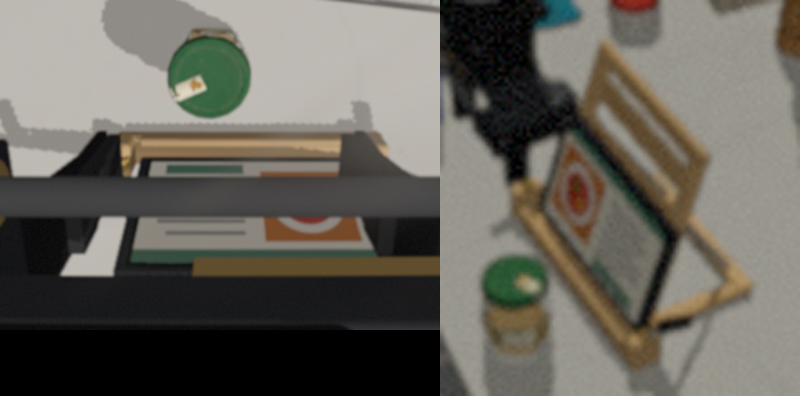

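The tablet lies screen-forward on the backrest with its foot in the channel, and the honey jar is unmoved. Next I close the fingers and rise to see both knobs.

>>> play_rows(
  moves=[
    [0.004,0.004,-0.03,0,1],
    [0.004,0.004,-0.03,0,1],
    [0.004,0.004,-0.03,0,1],
    [0.004,0.004,-0.03,0,1],
    [0.004,0.004,-0.03,0,1],
    [0.004,0.004,-0.03,0,1],
    [0,0,0,0,1],
    [0,0,0,0,1],
  ],
  force=10,
)

```text
clock: 6.82
eef_pos: [0.3768, -0.0622, 0.5967]
ee_rot: [-0.0, -0.056, 0.998, 0.0]
force: [-0.4, 0.6, -1.1]
gripper_width: 0.475
```

Run:
```python
from h import *
import pickle
print(bot.observe()['eef_pos'],bot.observe()['gripper_width'])
p=cam('wrist');pickle.dump(p,open('w4.pkl','wb'))
a=save('wrist','pics/w4.png');b=save('side','pics/d4.png')
A=cv2.imread('pics/w4.png')[120:280,170:470];A=cv2.resize(A,(600,320),interpolation=cv2.INTER_CUBIC)
B=cv2.imread('pics/d4.png')[150:260,250:340];B=cv2.resize(B,(200,244));B=np.vstack([B,np.zeros((76,200,3),np.uint8)])
cv2.imwrite('pics/m4.png',np.hstack([A,B]))
ps=cam('side')
print('oat',onz(ps,371,285,.147),'blue',onz(ps,242,165,.084),onz(ps,314,274,.084))
for y in(.16,-.16): print(proj(p,[.508-.113*y,-.053+y,.08]))
```

```text
[ 0.37679367 -0.0621729   0.59666082] 0.4754711634464576
oat [ 0.56955845 -0.4820043   0.147     ] blue [0.43044006 0.23996077 0.084     ] [ 0.46178256 -0.33723283  0.084     ]
[410.74703241 243.41436743]
[217.43228547 243.29719929]
```

View pics/m4.png

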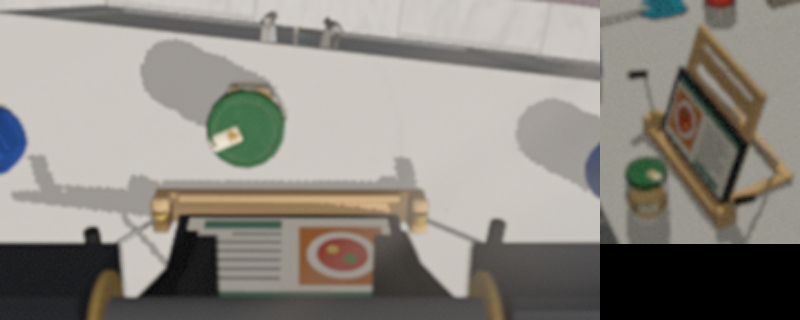

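Wrist view: right knob front end at about (216,235), left at about (418,232), cheeks at (251,224) and (376,225). In the side view the front ends are at (263,184) for the left and (310.6,241) for the right.

```bash
cat > m2.py <<'E'
from h import *
import pickle
w=pickle.load(open('w4.pkl','rb'));s=cam('side')
for n,a,b in(('L',(418,233),(264,184)),('R',(216,236),(311.5,241)),):
    P,g=tri(w,a,s,b);print(n,'front end',P.round(4),'gap',g.round(4))
cr=onz(w,251,224,.03);cl=onz(w,376,225,.03);print('cheek',cr,cl,np.linalg.norm(cr-cl))
# refine lip corner: stand O from lip front top edge
im=cv2.imread('pics/w4.png');hsv=cv2.cvtColor(im,cv2.COLOR_BGR2HSV)
m=cv2.inRange(hsv,(8,60,80),(25,255,255))
rowsx=[(u,np.nonzero(m[205:225,u])[0][:1]+205) for u in range(275,360,12)]
u0,u1=rowsx[0],rowsx[-1];print(rowsx)
for u,v in rowsx:
    if len(v): print(u,v,onz(w,u,float(v[0]),.022).round(4))
E
python3 m2.py
```

```text
L front end [0.472  0.1176 0.074 ] gap 0.0008
R front end [ 0.5101 -0.2139  0.0861] gap 0.0013
cheek [ 0.50403099 -0.16822135  0.03      ] [0.48051166 0.0556961  0.03      ] 0.22514924328102465
[(275, array([215])), (287, array([215])), (299, array([215])), (311, array([215])), (323, array([215])), (335, array([215])), (347, array([215])), (359, array([215]))]
275 [215] [ 0.4848 -0.1274  0.022 ]
287 [215] [ 0.4824 -0.1058  0.022 ]
299 [215] [ 0.4799 -0.0842  0.022 ]
311 [215] [ 0.4775 -0.0626  0.022 ]
323 [215] [ 0.475 -0.041  0.022]
335 [215] [ 0.4725 -0.0194  0.022 ]
347 [215] [0.4701 0.0022 0.022 ]
359 [215] [0.4676 0.0238 0.022 ]
```

>>> play_rows(
  moves=[
    [0,0.034,0.02,0,1],
    [0,0.034,0.02,0,1],
    [0,0.034,0.02,0,1],
    [0,0.034,0.02,0,1],
    [0,0.034,0.02,0,1],
    [0,0.034,0.02,0,1],
    [0,0,0,0,1],
  ],
)

```text
clock: 7.5
eef_pos: [0.3514, 0.1451, 0.4713]
ee_rot: [-0.004, -0.059, 0.998, -0.002]
force: [0.1, -0.2, -0.6]
gripper_width: 0.003
```

>>> play_rows(
  moves=[
    [-0.023,0,0.032,0,1],
    [-0.023,0,0.032,0,1],
    [-0.023,0,0.032,0,1],
    [-0.023,0,0.032,0,1],
    [-0.015,0,0.032,0,1],
    [0,0,0,0,1],
  ],
)

```text
clock: 8.0
eef_pos: [0.4594, 0.1511, 0.3092]
ee_rot: [-0.005, -0.055, 0.998, -0.003]
force: [-2.3, -0.4, -0.2]
gripper_width: 0.005
```

```bash
cat >> h.py <<'E'
O=np.array([.505,-.0545]);YAW=.114
def st():
    s=bot.observe(); r=s['eef_pos'][:2]-O; c,k=np.cos(YAW),np.sin(YAW); A=toolR().as_matrix()
    print('t',s['clock'],'stand x,y,tipz',round(r[0]*c+r[1]*k,4),round(-r[0]*k+r[1]*c,4),round(s['eef_pos'][2]-bot.tcp_to_tips,4),'yaw',round(float(np.arctan2(-A[0,1],A[1,1])),4),'F',s['force'].round(1),'w',round(s['gripper_width'],3))
E
python3 -c "from h import *;st()"
```

```text
t 8.0 stand x,y,tipz -0.0219 0.2094 0.127 yaw 0.1102 F [-2.3 -0.4 -0.2] w 0.005
```

>>> play_rows(
  moves=[
    [-0.01,0.002,0.02,0,1],
    [0,0,0.02,0,1],
    [0,0,0.02,0,1],
    [0,0,0,0,1],
    [0,0,0,0,1],
  ],
)

```text
clock: 8.42
eef_pos: [0.4688, 0.1549, 0.2563]
ee_rot: [-0.002, -0.055, 0.998, -0.0]
force: [-0.1, -0.2, 0.7]
gripper_width: 0.009
```

Run:
```python
from h import *
st()
b=save('side','pics/d5.png');save('wrist','pics/w5.png')
A=cv2.resize(cv2.imread('pics/d5.png')[150:250,240:340],(500,500),interpolation=cv2.INTER_CUBIC);cv2.imwrite('pics/m5.png',A)
```

```text
t 8.4167 stand x,y,tipz -0.0122 0.2121 0.0741 yaw 0.111 F [-0.1 -0.2  0.7] w 0.009
```

View pics/m5.png

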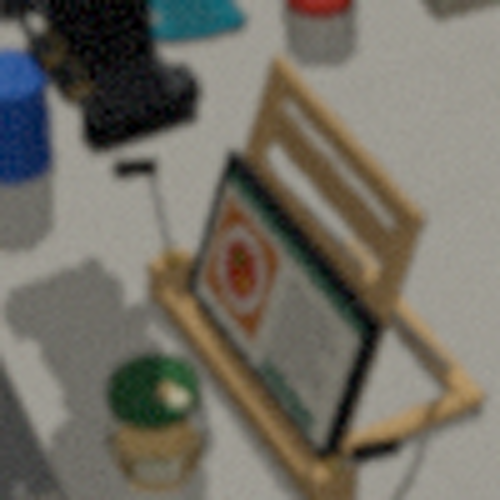

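The tablet lies flat against the backrest. Only the gripper body hides the fingers, so I check that by projection.

Run:
```python
from h import *
p=cam('side');t=bot.observe()['eef_pos']-[0,0,.182];S=lambda q:((proj(p,q)-[240,150])*5).round()
ey=np.array([-np.sin(YAW),np.cos(YAW),0])
print('tip',S(t),'body near lower edge',S(t+[0,0,.069]-ey*.095),S(t+[0,0,.069]-ey*.038), 'Kfront',S(np.array([.472,.1176,.074])))
```

```text
tip [ 99. 137.] body near lower edge [156. 139.] [118.  93.] Kfront [121. 170.]
```

>>> play_rows(
  moves=[
    [0,0,0.007,0,1],
    [0,-0.008,0,0,1],
    [0,-0.007,0,0,1],
    [-0.002,-0.004,-0.002,0,1],
    [-0.002,-0.004,-0.003,0,1],
    [-0.001,-0.005,-0.002,0,1],
    [-0.001,-0.005,-0.002,0,1],
    [0,0,0,0,1],
  ],
)

```text
clock: 9.18
eef_pos: [0.4798, 0.1223, 0.2597]
ee_rot: [0.001, -0.055, 0.998, 0.0]
force: [-0.1, -0.1, -0.6]
gripper_width: 0.004
```

Run:
```python
from h import *
st()
b=save('side','pics/d6.png')
im=b[150:250,240:340]
cv2.imwrite('pics/m6.png',cv2.resize(cv2.cvtColor(im,cv2.COLOR_RGB2BGR),(400,400),interpolation=cv2.INTER_CUBIC))
```

```text
t 9.1833 stand x,y,tipz -0.005 0.1785 0.0775 yaw 0.1105 F [-0.1 -0.1 -0.6] w 0.004
```

View pics/m6.png

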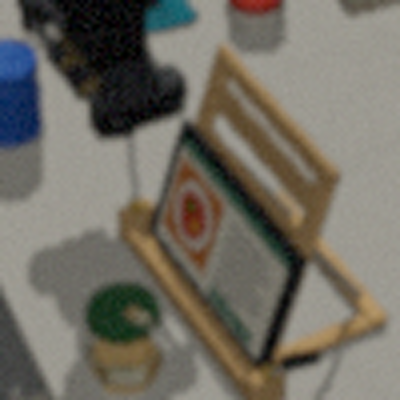

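The wire arm now stands steeper, so the push works. Continuing through upright.

>>> play_rows(
  moves=[
    [-0.001,-0.008,-0.003,0,1],
    [-0.001,-0.008,-0.003,0,1],
    [-0.001,-0.008,-0.003,0,1],
    [-0.001,-0.008,-0.002,0,1],
    [0,-0.008,0,0,1],
    [0,-0.008,0.002,0,1],
    [0,-0.008,0.003,0,1],
    [0,0,0,0,1],
  ],
)

```text
clock: 9.9
eef_pos: [0.4891, 0.066, 0.2641]
ee_rot: [-0.001, -0.055, 0.999, -0.0]
force: [-0.1, -0.7, -0.8]
gripper_width: 0.006
```

>>> play_rows(
  moves=[
    [0.001,-0.007,0.003,0,1],
    [0.001,-0.006,0.003,0,1],
    [0.001,-0.006,0.003,0,1],
    [0,-0.004,0.001,0,1],
    [0,-0.003,0,0,1],
    [0,0,0,0,1],
  ],
)

```text
clock: 10.4
eef_pos: [0.4892, 0.0412, 0.2547]
ee_rot: [-0.0, -0.055, 0.998, 0.0]
force: [-0.6, 0.5, 0.6]
gripper_width: 0.005
```

```bash
python3 -c "from h import *;st()"
```

```text
t 10.4 stand x,y,tipz -0.0048 0.0969 0.0725 yaw 0.1108 F [-0.6  0.5  0.6] w 0.005
```

>>> play_rows(
  moves=[
    [0,-0.003,0,0,1],
    [0,-0.002,0,0,1],
    [0,0,0,0,1],
  ],
)

```text
clock: 10.65
eef_pos: [0.4899, 0.0366, 0.2549]
ee_rot: [0.0, -0.056, 0.998, 0.0]
force: [-0.7, 0.8, -1.2]
gripper_width: 0.005
```

>>> play_rows(
  moves=[
    [0,-0.002,0,0,1],
    [0,0,0,0,1],
  ],
)

```text
clock: 10.82
eef_pos: [0.49, 0.0351, 0.2549]
ee_rot: [-0.0, -0.056, 0.998, 0.001]
force: [-1.5, 2.2, 1.2]
gripper_width: 0.004
```

>>> play_rows(
  moves=[
    [0,-0.002,0,0,1],
    [0,0,0,0,1],
  ],
)

```text
clock: 10.98
eef_pos: [0.49, 0.0334, 0.2548]
ee_rot: [-0.001, -0.056, 0.998, 0.001]
force: [-3.1, 3.8, 2.8]
gripper_width: 0.004
```

>>> play_rows(
  moves=[
    [0,-0.002,0,0,1],
    [0,0,0,0,1],
  ],
)

```text
clock: 11.15
eef_pos: [0.4899, 0.0322, 0.2547]
ee_rot: [-0.001, -0.056, 0.998, 0.001]
force: [-3.8, 7.5, 4.1]
gripper_width: 0.003
```

```bash
python3 -c "
from h import *
st();st();
b=save('side','pics/d7.png')
cv2.imwrite('pics/m7.png',cv2.resize(cv2.imread('pics/d7.png')[160:250,250:340],(540,540),interpolation=cv2.INTER_CUBIC))
w=save('wrist','pics/w7.png')
p=cam('side')
def S(x,y,z):
    c,k=np.cos(YAW),np.sin(YAW);return ((proj(p,[O[0]+c*x-k*y,O[1]+k*x+c*y,z])-[250,160])*6).round()
n=np.array([np.cos(.3),0,-np.sin(.3)])
for a in (100,110,120,131):
    r=np.radians(a);K=np.array([-.011+.07*np.sin(r)*np.sin(.3),.117+.07*np.cos(r),.032+.07*np.sin(r)*np.cos(.3)])
    print(a,K.round(3),S(*(K-.012*n)),S(*(K+.02*n)))
"
```

```text
t 11.15 stand x,y,tipz -0.0051 0.0878 0.0725 yaw 0.1128 F [-3.8  7.5  4.1] w 0.003
t 11.15 stand x,y,tipz -0.0051 0.0878 0.0725 yaw 0.1128 F [-3.8  7.5  4.1] w 0.003
100 [0.009 0.105 0.098] [154. 171.] [200. 165.]
110 [0.008 0.093 0.095] [162. 187.] [209. 181.]
120 [0.007 0.082 0.09 ] [169. 205.] [216. 199.]
131 [0.005 0.071 0.082] [175. 227.] [222. 221.]
```

View pics/m7.png

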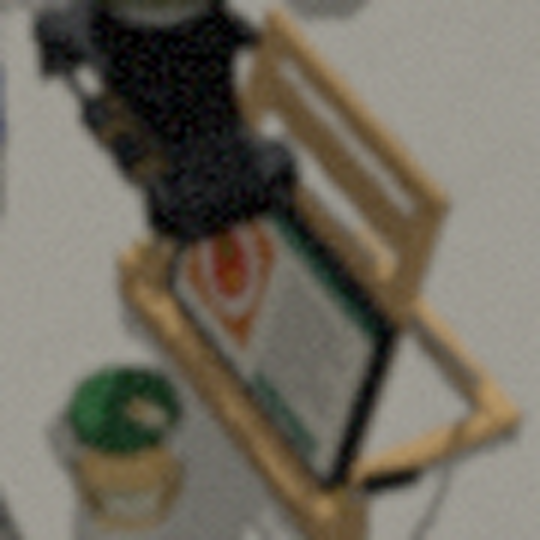

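Force rose sharply (2, 4, then 7.5 N) at the expected stop position. Retreating, then going round the front to the right arm.

>>> play_rows(
  moves=[
    [0,0.015,0,0,1],
    [0,0.01,-0.01,0,1],
    [0.01,0.005,-0.03,0,1],
    [0.025,0,-0.03,0,1],
    [0.025,0,-0.03,0,1],
    [0.025,0,-0.03,0,1],
    [0.015,0,-0.02,0,1],
    [0,0,0,0,1],
  ],
)

```text
clock: 11.92
eef_pos: [0.3866, 0.0488, 0.409]
ee_rot: [0.003, -0.056, 0.998, 0.002]
force: [1.8, -0.5, 0.7]
gripper_width: 0.005
```

>>> play_rows(
  moves=[
    [0,-0.039,0,0,1],
    [0,-0.039,0,0,1],
    [0,-0.039,0,0,1],
    [0,-0.039,0,0,1],
    [0,-0.039,0,0,1],
    [0,-0.039,0,0,1],
    [0,-0.039,0,0,1],
    [0,-0.039,0,0,1],
  ],
)

```text
clock: 12.58
eef_pos: [0.422, -0.2629, 0.4049]
ee_rot: [0.001, -0.056, 0.998, -0.0]
force: [1.3, 1.1, -1.0]
gripper_width: 0.007
```

Run:
```python
from h import *
st(); import pickle
b=save('side','pics/d8.png')
p=cam('wrist');pickle.dump(p,open('w8.pkl','wb'));save('wrist','pics/w8.png')
A=cv2.resize(cv2.imread('pics/d8.png')[150:260,250:350],(400,440),interpolation=cv2.INTER_CUBIC)
B=cv2.resize(cv2.imread('pics/w8.png')[100:340],(400,150));B=np.vstack([B,np.zeros((290,400,3),np.uint8)])
cv2.imwrite('pics/m8.png',np.hstack([A,B]))
```

```text
t 12.5833 stand x,y,tipz -0.1062 -0.1976 0.2227 yaw 0.1116 F [ 1.3  1.1 -1. ] w 0.007
```

View pics/m8.png

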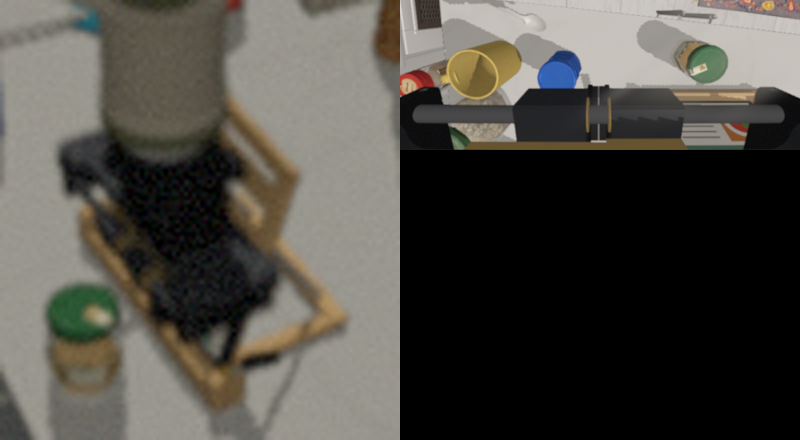

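>>> play_rows(
  moves=[
    [-0.024,-0.001,0.02,0,1],
    [-0.024,-0.001,0.02,0,1],
    [-0.024,-0.001,0.02,0,1],
    [-0.023,0,0.02,0,1],
    [0,0,0.022,0,1],
    [0,0,0.022,0,1],
    [0,0,0.016,0,1],
    [0,0,0,0,1],
  ],
)

```text
clock: 13.35
eef_pos: [0.5163, -0.2519, 0.261]
ee_rot: [-0.003, -0.056, 0.998, 0.001]
force: [-0.7, 0.4, -0.2]
gripper_width: 0.005
```

```bash
python3 -c "from h import *;st()"
```

```text
t 13.35 stand x,y,tipz -0.0113 -0.1974 0.0788 yaw 0.1118 F [-0.7  0.4 -0.2] w 0.005
```

>>> play_rows(
  moves=[
    [-0.003,0,0.003,0,1],
    [0,0.006,0,0,1],
    [0,0.006,0,0,1],
    [-0.001,0.006,-0.002,0,1],
    [-0.001,0.006,-0.002,0,1],
    [-0.001,0.007,-0.002,0,1],
    [-0.001,0.007,-0.002,0,1],
    [0,0,0,0,1],
  ],
)

```text
clock: 14.02
eef_pos: [0.5205, -0.2125, 0.2703]
ee_rot: [0.0, -0.057, 0.998, 0.001]
force: [0.5, 0.3, -0.8]
gripper_width: 0.004
```

>>> play_rows(
  moves=[
    [-0.001,0.008,-0.002,0,1],
    [-0.001,0.008,-0.002,0,1],
    [0,0.008,-0.001,0,1],
    [0,0.008,0.002,0,1],
    [0,0.008,0.003,0,1],
    [0.001,0.007,0.003,0,1],
    [0.001,0.007,0.003,0,1],
    [0,0,0,0,1],
  ],
)

```text
clock: 14.68
eef_pos: [0.5135, -0.1589, 0.2627]
ee_rot: [-0.001, -0.057, 0.998, 0.001]
force: [-0.8, 0.2, -0.7]
gripper_width: 0.004
```

```bash
python3 -c "from h import *;st()"
```

```text
t 14.6833 stand x,y,tipz -0.0034 -0.1047 0.0805 yaw 0.1131 F [-0.8  0.2 -0.7] w 0.004
```

>>> play_rows(
  moves=[
    [0.001,0.005,0.004,0,1],
    [0.001,0.004,0.004,0,1],
    [0,0.003,0,0,1],
    [0,0,0,0,1],
  ],
)

```text
clock: 15.02
eef_pos: [0.5104, -0.1484, 0.2553]
ee_rot: [-0.001, -0.056, 0.998, 0.001]
force: [0.4, 0.2, -0.5]
gripper_width: 0.009
```

>>> play_rows(
  moves=[
    [0,0.002,0,0,1],
    [0,0,0,0,1],
  ],
)

```text
clock: 15.18
eef_pos: [0.5104, -0.1468, 0.2558]
ee_rot: [-0.0, -0.056, 0.998, 0.0]
force: [-0.5, 0.0, 0.3]
gripper_width: 0.005
```

>>> play_rows(
  moves=[
    [0,0.002,0,0,1],
    [0,0,0,0,1],
  ],
)

```text
clock: 15.35
eef_pos: [0.5102, -0.1448, 0.2558]
ee_rot: [-0.0, -0.056, 0.998, 0.0]
force: [-0.4, 0.4, 0.3]
gripper_width: 0.005
```

>>> play_rows(
  moves=[
    [0,0.002,0,0,1],
    [0,0,0,0,1],
  ],
)

```text
clock: 15.52
eef_pos: [0.5099, -0.143, 0.2558]
ee_rot: [-0.0, -0.056, 0.998, 0.0]
force: [-0.1, -1.3, 0.4]
gripper_width: 0.006
```

>>> play_rows(
  moves=[
    [0,0.002,0,0,1],
    [0,0,0,0,1],
  ],
)

```text
clock: 15.68
eef_pos: [0.5095, -0.1414, 0.2558]
ee_rot: [-0.0, -0.055, 0.998, 0.0]
force: [-2.7, -3.1, 3.4]
gripper_width: 0.008
```

Run:
```python
from h import *
st()
save('side','pics/d9.png')
A=cv2.resize(cv2.imread('pics/d9.png')[160:260,260:360],(600,600),interpolation=cv2.INTER_CUBIC);cv2.imwrite('pics/m9.png',A)
```

```text
t 15.6833 stand x,y,tipz -0.0054 -0.0868 0.0736 yaw 0.111 F [-2.7 -3.1  3.4] w 0.008
```

The same stop signature appears. One more small step, then retreat.

>>> play_rows(
  moves=[
    [0,0.002,0,0,1],
    [0,0,0,0,1],
  ],
)

```text
clock: 15.9
eef_pos: [0.5091, -0.1401, 0.2559]
ee_rot: [-0.0, -0.055, 0.998, -0.001]
force: [-2.9, -6.3, 3.3]
gripper_width: 0.006
```

>>> play_rows(
  moves=[
    [0,-0.015,0,0,1],
    [0,-0.01,-0.01,0,1],
    [0.01,-0.005,-0.03,0,1],
    [0.025,0,-0.03,0,1],
    [0.025,0,-0.03,0,1],
    [0.025,0,-0.03,0,1],
    [0.025,0,-0.03,0,1],
    [0,0,0,0,1],
  ],
)

```text
clock: 16.57
eef_pos: [0.4066, -0.1838, 0.4152]
ee_rot: [0.006, -0.054, 0.999, 0.004]
force: [0.8, -0.1, -0.5]
gripper_width: 0.005
```

>>> play_rows(
  moves=[
    [0,0.038,-0.015,0,1],
    [0,0.038,-0.015,0,1],
    [0,0.038,-0.015,0,1],
    [0,0.038,-0.015,0,1],
    [0,0.038,-0.015,0,1],
    [0,0.038,-0.015,0,1],
    [0,0.038,-0.015,0,1],
    [0,0.038,-0.015,0,1],
  ],
)

```text
clock: 17.23
eef_pos: [0.3749, 0.1233, 0.5311]
ee_rot: [-0.0, -0.056, 0.998, 0.002]
force: [2.2, -0.4, -0.1]
gripper_width: 0.007
```

>>> play_rows(
  moves=[
    [0,0.04,0,0,1],
    [0,0.04,0,0,1],
    [0,0.04,0,0,1],
    [0,0.03,0,0,1],
    [0,0,0,0,1],
    [0,0,0,0,1],
  ],
)

```text
clock: 17.73
eef_pos: [0.3585, 0.2724, 0.5299]
ee_rot: [-0.001, -0.057, 0.998, 0.0]
force: [-0.4, 0.1, -0.8]
gripper_width: 0.004
```

Run:
```python
from h import *
st()
save('side','pics/d10.png');save('scene','pics/s10.png')
A=cv2.resize(cv2.imread('pics/d10.png')[155:255,245:345],(600,600),interpolation=cv2.INTER_CUBIC);cv2.imwrite('pics/m10.png',A)
p=cam('side');n=np.array([np.cos(.3),0,-np.sin(.3)])
for s in(1,-1):
    r=np.radians(131);K=np.array([-.011+.07*np.sin(r)*np.sin(.3),s*(.117+.07*np.cos(r)),.032+.07*np.sin(r)*np.cos(.3)])
    for k in(-.012,.02):
        x,y,z=K+k*n;c,q=np.cos(YAW),np.sin(YAW);print(s,((proj(p,[O[0]+c*x-q*y,O[1]+q*x+c*y,z])-[245,155])*6).round())
```

```text
t 17.7333 stand x,y,tipz -0.1084 0.3414 0.3477 yaw 0.1148 F [-0.4  0.1 -0.8] w 0.004
1 [205. 257.]
1 [252. 251.]
-1 [328. 409.]
-1 [375. 401.]
```

View pics/m10.png

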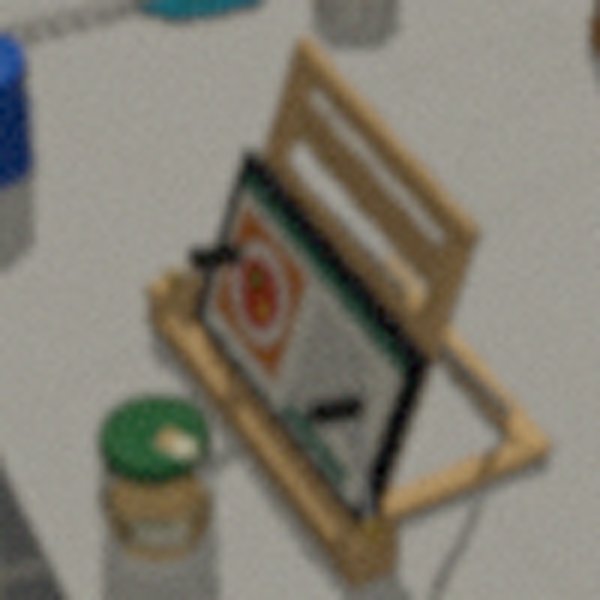

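Both knobs lie over the screen. The left spans (193–240,255) and the right (312–360,410), within about 2 mm of the predicted stop positions once the constant pose offset is allowed for. The honey jar's lid is at (270.5,228), the same as at the start.

```bash
python3 -c "from h import *;print(bot.sign_off())"
```

```text
the job is handed in; nothing more can be done
None
```

The tablet is back up, flat against the backrest with its lower edge in the ledge, and both wire arms are pushed inward to their stops. I handed the job in at about 18 s.

- **Tablet:** I pushed its top edge back with the open fingertips just above the jar lid until it fell back on the backrest. Force was up to about 11 N at first contact, more than its weight needs, and about 1 N or less in the readings after that.
- **Wire arms:** I pushed the left knob and then the right with closed fingers until the force climbed sharply sideways, to about 7.5 N and 6.3 N. The fingers were then 87 to 89 mm either side of the stand's middle, about 5 mm past where I expected the stops.

**Last checks:**
- In the final side view both knobs lie over the tablet's front at their predicted stop positions, apart from a constant 2–3 pixel offset from my estimate of the stand's pose.
- The honey jar's lid is at the same pixel as at the start. I did not measure the other objects again, but the ones in the final crop look undisturbed.
- I did not view the final scene-camera picture.
- I went three pictures past the budget of 10.

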